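# Load the forming oven through its lift-up door

### The job

Load the bench forming oven: raise its sliding glass door to the top by the bar handle, slide the tray all the way in against its stop so gently that the white sheet stays balanced on the crown of the wooden former, and bring the door down again by its handle until it is fully shut. Do not touch the sheet with the robot, and leave the other things on the bench where they lie.

Things in the scene. Friction and masses are not known exactly. Their poses are not given: they have to be found in the camera images.
- oven: white bench oven, 230 mm wide plus a grey control box on its right, 125 mm deep, roof at z 170 mm. Origin: on the bench under the middle of the door; +x into the oven, +y to the left seen from the front, z up. In front (x -146 to -8 mm) a loading shelf, top z 30 mm, carries the tray between two guides at y +-80 mm, 12 mm high
- door_sill (a point): fixed point under the middle of the shut door, at oven z 38 mm. The door runs in two upright channels, x -13 to +13, y 88 to 110 mm left and right of here, up to z 300 mm, topped by spring-balance housings (y 87 to 113, x -14 to +26 mm, top z 334 mm). Nothing stands above the door between them
- door (a joint): height of the sliding glass door above shut, m: 0 = shut on its sill, 0.120 = top of its travel. Spring-balanced with friction (about 3 N moves it), it stays where it is left. Door 194 mm wide, 135 high, 12 thick (oven x -6 to +6 mm), lower edge at z 38 mm + joint value
- door_handle (a point): middle of the door's handle: a black round bar 12 mm thick, 84 mm long along the oven's y, level with the door's upper rail, its axis 40 mm in front of the door's face (34 mm free between), on two thin posts 34 mm either side. At oven x -46 mm, z 160 mm + joint value; axes as the oven's
- tray: loose steel tray 139 x 150 mm, 6 mm thick, about 0.55 kg, with a wooden former 60 (x) x 104 (y) mm whose top is rounded across x (radius 45 mm); crown along y, 46 mm above the underside. Origin: on the underside below the crown; axes as the oven's. Spans x -94 to +45 mm. Against its stop the origin is at oven x +50 mm; the lip then stays outside the door
- tray_lip (a point): middle of the outer face of the tray's upturned front lip, the plate by which it is pushed: 64 mm wide (y), 6 mm thick, from 6 to 38 mm above the tray's underside (this point is 20 mm above it). 94 mm in front of the tray's origin
- sheet: flat white sheet 70 (x) x 110 (y) x 5 mm, 60 g, loose, balanced on the crown of the former. Origin: centre of its underside; z up
- pliers: bystander: pliers with orange handles, 153 mm
- folding_rule: bystander: folded wooden rule, 235 mm
- multimeter: bystander: hand multimeter, 128 x 68 mm
- tape_roll: bystander: roll of black tape, 56 mm
- clear_box: bystander: small clear box, 78 x 64 mm

How it is judged (in metres and radians):
On the way, in this order (a step that is already met when the one before it is completed fails the run):
1. the door is raised to the top (at least 100 of 120 mm) with the tray still out (value of joint door above 0.1 m and x of tray in the frame of oven below -0.02 m), for 0.2 s.
2. the tray is home (within 5 mm of its stop) under the raised door, the sheet still on the crown (x of tray in the frame of oven above 0.045 m and x of sheet in the frame of tray between -0.012 and 0.012 m and y of sheet in the frame of tray between -0.015 and 0.015 m and z of sheet in the frame of tray above 0.04 m and angle between sheet's own z axis and vertical below 0.25 rad and value of joint door above 0.06 m), for 0.2 s.
At the end, for the whole second after the job is handed in: the door is shut (within 5 mm of its sill), the tray is within 5 mm of its stop, and the sheet rests on the crown of the former, its middle within 12 mm across and 15 mm along the crown, tilted less than 0.25 rad, everything at rest (value of joint door below 0.005 m and x of tray in the frame of oven above 0.045 m and x of sheet in the frame of tray between -0.012 and 0.012 m and y of sheet in the frame of tray between -0.015 and 0.015 m and z of sheet in the frame of tray above 0.04 m and angle between sheet's own z axis and vertical below 0.25 rad and linear speed of each of sheet, tray below 0.02 m/s); the robot touches nothing.
It fails at once if the robot touches the sheet (contact force between any of the fingers, the arm and sheet above 0.3 N).
It fails at once if a bystander is moved more than 30 mm (distance of any of pliers, folding_rule, multimeter, tape_roll, clear_box from where it was at the start of the episode above 0.03 m).
It also fails if it takes over 54 s, if anything falls off the work surface, if the arm or the gripper's body presses on something with over 40 N, if the wrist force passes 120 N, or if a joint passes its speed limit or range.

### The arm

A 7-joint arm with a two-finger parallel gripper is mounted at the origin on the work surface; the furniture and walls round the work are solid. World frame = base frame: x ahead of the robot, y to its left, z up, the work surface at z = 0. Lengths are in m, angles in degrees, forces in N, time in s.
With the tool pointing down it reaches from about 0.35 to 0.775 m from the base axis. Payload 3.1 kg.
Tool frame: the origin (TCP) lies on the centre line of the jaws, within the pads' length; the fingertips stand 17 mm ahead of it and the grasp point (between the pads) lies 2 mm behind it (robot.tip_reach is the distance from the TCP to the fingertips, in m); z points along the fingers, y is the line along which they close (so a half turn about z gives the same grasp; the last joint's range is limited). The gripper opens to 85 mm and grips with 20 to 120 N. Pads are 22 mm wide; open, the fingers measure 114 mm over their backs; the gripper's body (76 mm by 85 mm) begins 54 mm behind the grasp point. The pads swing forward as they close: fully open they stand 13 mm farther back than shut.
Start: joints at [73.012, 17.813, 0.802, 86.603, -0.252, 75.585, -1.558], TCP at [0.139, -0.532, 0.248] pointing down, gripper open.
Joint ranges: [-154.91, 154.91], [-16.99, 109.72], [-72.82, 74.43], [7.12, 147.25], [-82.49, 262.49], [11.32, 116.49], [-174.64, 174.64]. Speed limits (degrees/s): [159.86, 159.86, 180, 180, 180, 180, 180].

### API

Orientations are given as [roll, pitch, yaw] about the fixed x, y, z axes, in that order (R = Rz(yaw) Ry(pitch) Rx(roll)).
In Python, from station import robot, fingers, vision, workorder, recognise gives the robot as it stands. Calls block until the motion is done:
- robot.move_to(position, orientation): joint-space move of the TCP to a pose.
- robot.line_to(position, orientation=None, velocity=0.15, f_stop=None): straight line of the TCP; orientation=None keeps the orientation; velocity is the mean speed in m/s. With f_stop (N) it stops when the force on the tool has changed by that much, and returns True; else False.
- robot.move_j(angles): joint-space move.
- fingers.gripper_to(opening, force=None): opening from 0.0 (shut) to 1.0 (fully open); force is the grip in N (None keeps the last); returns when the fingers have stopped.
- robot.pause(seconds).
- robot.inverse_kinematics(position, orientation): joint angles nearest the present ones, or None.
- vision.grab_frame(name): name is "scene" or "side" or "wrist"; returns the picture (480x640x3 uint8, red, green, blue); there is no depth.
- vision.calibration(name): a dict with "mtx" (3x3 intrinsics, pixels), "extrinsics" (4x4, takes a point from world to camera coordinates); the wrist camera has in their place "T_tool_cam" (4x4, takes a point from camera to tool coordinates, whose origin is the TCP and whose axes are the flange's). Camera axes: x right, y up, looking along -z (the intrinsics and any distortion apply to the point x, -y, -z); pixel columns grow to the right and rows downward; lengths in m; the calibration is good to about 2 mm. A picture is of the moment at which its call begins: read the wrist's pose just before it. calibration takes no time and is no camera call.
A pose or a line that the arm cannot do raises robot.PlanningError and nothing moves.
- workorder.close_job(): hands the job in; it is judged then, once.
Trained networks look in the newest picture that a camera, given by its name, has taken for a name from the list of things; names that differ only in an ending like _2 or _b are one class to them, and where a whole thing is asked for, a point or a joint stands for the part that bears it (a point fixed in the world has none). Each returns a list of dicts, best first, with "p" (0 to 1); they miss things now and then, are a little off and sometimes report something else, mostly with a low value. They report only what shows in the picture. A call takes as long as a camera call.
- recognise(label, camera): "rect" ([centre column, centre row, width, height] in pixels, round what is visible of it).
Readings, each from a call of its own:
- robot.current_time_s(): time.
- robot.current_joint_positions(): joint angles.
- robot.current_dq(): joint speeds.
- robot.current_joint_torque(): joint torques, N m.
- robot.current_tool_pos(): TCP position.
- robot.current_eef_rot(): TCP orientation.
- robot.current_contact_force(): force on the tool from outside, world axes, zero at the start.
- robot.current_torque(): the same for the moment, N m.
- robot.current_finger_gap(): opening from 0.0 (shut) to 1.0 (fully open).
- robot.current_gripper_force(): force on a finger pad.
Only numpy, scipy, OpenCV 4.12 (cv2) and the standard library are available. Lean on these libraries where they do the work, as an engineer would, in place of code of your own. Each camera call takes 0.05 s, during which the arm holds its last target. There are 200 camera calls.

## Working session

There is one attempt and no reset: what is moved stays moved. The work goes in short steps, each a Python script; the robot and the scene stay as the last script left them, time stands still between calls to the robot, and variables do not carry over. Pictures are saved under pics/ and viewed, at most 10 in all, crops included, and the job is handed in when it is done.

```bash
ls; mkdir -p pics
python3 - <<'E'
from station import robot, fingers, vision, workorder, recognise
import cv2
for c in ("scene","side"):
    im=vision.grab_frame(c); cv2.imwrite(f"pics/{c}0.png",im[:,:,::-1])
    k=vision.calibration(c); print(c,k)
    for l in ("oven","door","door_handle","tray","tray_lip","sheet","pliers","folding_rule","multimeter","tape_roll","clear_box"):
        try: print(l,[(round(d['p'],2),[round(float(v),1) for v in d['rect']]) for d in recognise(l,c)[:2]])
        except Exception as e: print(l,e)
print(robot.current_time_s(),robot.current_eef_rot(),robot.current_tool_pos())
E
```

```text
pics
scene {'mtx': array([[532.10530272,   0.        , 322.74557194],
       [  0.        , 532.10530272, 233.78689281],
       [  0.        ,   0.        ,   1.        ]]), 'extrinsics': array([[-0.47977413, -0.87737446,  0.00555283,  0.10051116],
       [ 0.64402449, -0.34785936,  0.68134156, -0.37171014],
       [-0.59586008,  0.33046621,  0.73194456, -1.05883785],
       [ 0.        ,  0.        ,  0.        ,  1.        ]])}
oven [(0.92, [394.6, 159.8, 107.8, 162.5])]
door [(0.92, [403.3, 165.2, 57.6, 74.5])]
door_handle [(0.65, [406.3, 168.3, 53.8, 70.5]), (0.29, [201.8, 351.2, 63.5, 46.0])]
tray [(0.9, [379.3, 212.7, 72.8, 42.7])]
tray_lip [(0.8, [381.1, 209.6, 73.9, 38.8])]
sheet [(0.95, [390.8, 194.3, 49.3, 34.5]), (0.7, [380.4, 211.3, 72.0, 43.4])]
pliers [(0.77, [330.3, 258.7, 27.2, 45.0])]
folding_rule [(0.38, [480.4, 247.4, 11.2, 7.4])]
multimeter [(0.76, [203.2, 351.2, 64.0, 47.5])]
tape_roll [(0.82, [207.8, 312.0, 28.0, 22.3]), (0.36, [394.0, 160.3, 110.3, 160.1])]
clear_box [(0.8, [376.6, 269.2, 41.5, 33.2])]
side {'mtx': array([[610.47385825,   0.        , 315.764738
[... 263 characters left out ...]
4, -0.51479909,  0.85064911, -1.48754357],
       [ 0.        ,  0.        ,  0.        ,  1.        ]])}
oven [(0.86, [398.0, 368.0, 159.3, 168.8])]
door [(0.78, [404.7, 339.2, 90.0, 52.1])]
door_handle [(0.69, [404.4, 338.5, 87.6, 49.8])]
tray [(0.59, [372.4, 323.5, 73.0, 36.3])]
tray_lip [(0.68, [374.6, 326.1, 75.1, 46.9])]
sheet [(0.96, [386.5, 336.9, 44.6, 27.9])]
pliers [(0.56, [326.5, 276.8, 61.7, 15.1])]
folding_rule [(0.97, [287.7, 393.0, 21.8, 105.3])]
multimeter [(0.76, [256.4, 164.4, 29.5, 44.3])]
tape_roll [(0.67, [287.2, 173.6, 14.9, 18.9])]
clear_box [(0.78, [289.5, 308.9, 29.7, 43.8])]
1.2 [-1.79999816e+02  7.85192631e-04  1.46018320e+01] [ 0.1386506  -0.53224946  0.24829186]
```

Run:
```python
import cv2
a=cv2.imread("pics/scene0.png")[60:310,290:510]; b=cv2.imread("pics/side0.png")[240:480,270:510]
cv2.imwrite("pics/a.png",cv2.resize(a,None,fx=2.4,fy=2.4,interpolation=cv2.INTER_CUBIC))
cv2.imwrite("pics/b.png",cv2.resize(b,None,fx=2.5,fy=2.5,interpolation=cv2.INTER_CUBIC))
```

```text
(no output)
```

View pics/a.png

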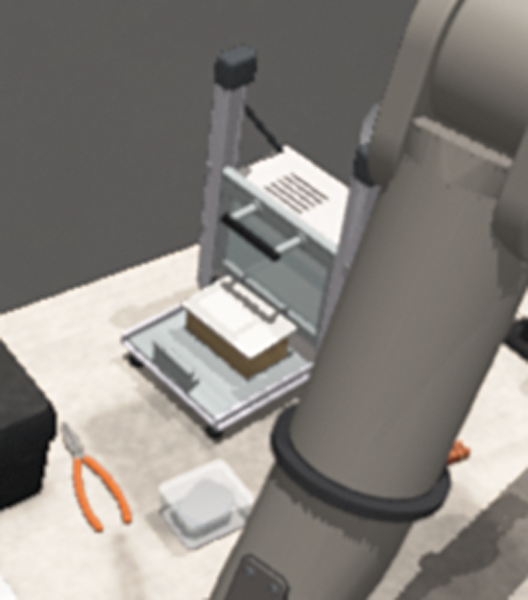

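View pics/b.png

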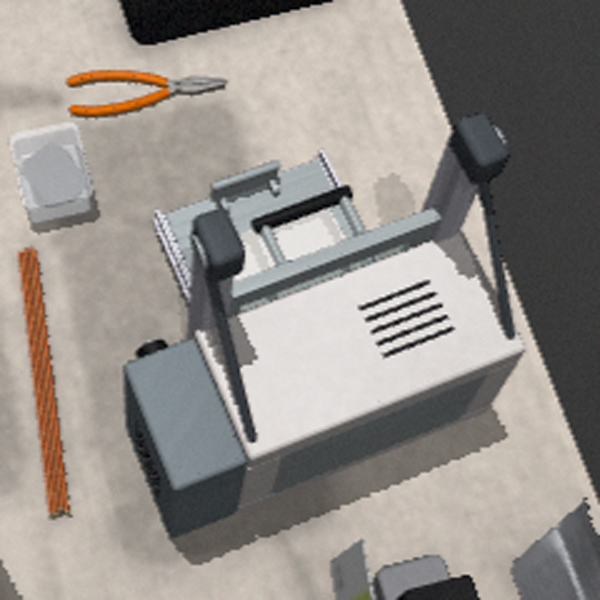

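View pics/scene0.png

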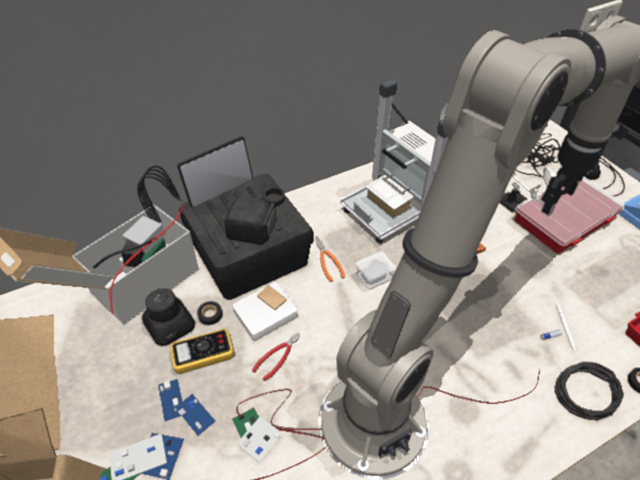

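The scene crop shows the door shut, its handle at about (225,217)–(278,256), and the tray with the sheet on the shelf. The side crop shows the oven from behind, with the handle at (255,222)–(350,190), the lip top at (212,187)–(278,163), and the pliers and clear box in front of the shelf. I'll fit the oven pose from these points.

```bash
cat > fit.py <<'E'
import numpy as np
from scipy.optimize import least_squares
from station import vision
K={c:vision.calibration(c) for c in("scene","side")}
def proj(c,p):
    q=K[c]["extrinsics"]@np.append(p,1); M=K[c]["mtx"]
    return np.array([M[0,0]*q[0]/-q[2]+M[0,2], M[1,1]*-q[1]/-q[2]+M[1,2]])
def A(u,v): return "scene",(290+u/2.4,60+v/2.4)
def B(u,v): return "side",(270+u/2.5,240+v/2.5)
def ow(p,o): 
    c,s=np.cos(o[2]),np.sin(o[2]); return np.array([o[0]+c*p[0]-s*p[1],o[1]+s*p[0]+c*p[1],p[2]])
E
python3 - <<'E'
from fit import *
obs=[(A(225,217),(-.046,.042,.160),0),(A(278,256),(-.046,-.042,.160),0),(B(255,222),(-.046,-.042,.160),0),(B(350,190),(-.046,.042,.160),0),
(A(236,55),(.006,.1,.334),0),(B(218,228),(.006,-.1,.334),0),(B(483,135),(.006,.1,.334),0),(B(440,213),(0,.097,.173),0),(A(224,172),(-.0,.097,.173),0),
(A(122,337),(-.146,.083,.036),0),(A(215,425),(-.146,-.083,.036),0),
(A(153,343),(-.094,.032,.068),1),(A(197,378),(-.094,-.032,.068),1),(B(212,187),(-.094,-.032,.068),1),(B(278,163),(-.094,.032,.068),1)]
def res(v):
    return np.concatenate([proj(c,ow(np.array(p)+t*np.array([v[3],v[4],0]),v))-uv for (c,uv),p,t in obs])
s=least_squares(res,[.6,0,0,-.05,0],loss="soft_l1")
best=s
for y in(-.3,0,.3):
  for w in(-2,-1,0,1,2,3):
    s=least_squares(res,[.6,y,w,-.05,0],loss="soft_l1")
    if s.cost<best.cost:best=s
print(best.x,np.degrees(best.x[2]),best.cost);print(res(best.x).reshape(-1,2).round(1))
o=best.x
for p in [(-.046,0,.16),(-.046,0,.28),(o[3]-.094,0,.05),(-.044,0,.05)]: 
    w=ow(p,o);print(p,w.round(4),np.hypot(w[0],w[1]))
E
```

```text
[ 0.49235158 -0.39688308 -1.43998801 -0.04273997 -0.00495749] -82.50523534858415 41.46397637946617
[[-2.2  6.6]
 [-2.3  7.7]
 [-1.   5.6]
 [-0.7  4.4]
 [ 0.2 -2.2]
 [ 0.7  0.6]
 [ 0.4 -0.7]
 [-0.6  3.1]
 [-1.6  4.4]
 [-1.2 -1.5]
 [-0.2 -1.8]
 [ 2.1 -2.4]
 [-0.6 -3. ]
 [-0.8 -0.3]
 [-0.4 -0.3]]
(-0.046, 0, 0.16) [ 0.4864 -0.3513  0.16  ] 0.5999439094435723
(-0.046, 0, 0.28) [ 0.4864 -0.3513  0.28  ] 0.5999439094435723
(np.float64(-0.1367399674919163), 0, 0.05) [ 0.4745 -0.2613  0.05  ] 0.541709203837479
(-0.044, 0, 0.05) [ 0.4866 -0.3533  0.05  ] 0.6013181727267791
```

The handle and door top sit higher than predicted, so the door may already be slightly up. I'll add the door height as an unknown.

```bash
cat > f2.py <<'E'
from fit import *
obs=[(A(225,217),(-.046,.042,.160),2),(A(278,256),(-.046,-.042,.160),2),(B(255,222),(-.046,-.042,.160),2),(B(350,190),(-.046,.042,.160),2),
(A(236,55),(.006,.1,.334),0),(B(218,228),(.006,-.1,.334),0),(B(483,135),(.006,.1,.334),0),(B(440,213),(0,.097,.173),2),(A(224,172),(-.0,.097,.173),2),
(A(122,337),(-.146,.083,.036),0),(A(215,425),(-.146,-.083,.036),0),
(A(153,343),(-.094,.032,.068),1),(A(197,378),(-.094,-.032,.068),1),(B(212,187),(-.094,-.032,.068),1),(B(278,163),(-.094,.032,.068),1)]
def res(v):
    return np.concatenate([proj(c,ow(np.array(p)+(t==1)*np.array([v[3],v[4],0])+(t==2)*np.array([0,0,v[5]]),v))-uv for (c,uv),p,t in obs])
s=least_squares(res,[.492,-.397,-1.44,-.05,0,0],loss="soft_l1")
o=s.x
if __name__=="__main__":
    print(o.round(4),np.degrees(o[2]),s.cost);print(res(o).reshape(-1,2).round(1).tolist())
    for p in [(-.046,0,.16+o[5]),(o[3]-.094,0,.05)]: print(ow(p,o).round(4))
    from station import robot
    h=np.degrees(o[2])
    # candidate orientations: tool dir along oven +x tilted down by t; finger closing vertical or along..
    from scipy.spatial.transform import Rotation as R
    Rz=R.from_euler('z',h,degrees=True)
    def ori(tilt,mode):
        # tool z in oven frame: (sin tilt,0,-cos tilt): tilt=0 down
        t=np.radians(tilt); z=np.array([np.sin(t),0,-np.cos(t)])
        y=np.array([0,1,0]) if mode=="y" else np.array([np.cos(t),0,np.sin(t)])
        M=np.c_[np.cross(y,z),y,z]; return (Rz*R.from_matrix(M)).as_euler('xyz',degrees=True)
    for mode in "xy":
      for tilt in (-30,0,20,40,60,80):
        out=[]
        for zz in (.16,.22,.28): 
            for sgn in(0,180):
                e=(R.from_euler('xyz',ori(tilt,mode),degrees=True)*R.from_euler('z',sgn,degrees=True)).as_euler('xyz',degrees=True)
                q=robot.inverse_kinematics(list(ow((-.046,0,zz),o)),list(e)); out.append(None if q is None else [int(a) for a in q])
        print(mode,tilt,out)
E
python3 f2.py
```

```text
[ 0.4904 -0.3973 -1.4418 -0.0429 -0.0032  0.0227] -82.6091820531188 13.781994032220025
[[-0.9, -0.0], [-0.7, 1.1], [-1.2, 1.4], [-0.2, 0.0], [0.8, -1.9], [-0.4, 0.9], [-0.6, -0.2], [0.5, -1.1], [-0.3, -2.3], [-0.7, -1.2], [0.2, -1.4], [2.1, -2.4], [-0.6, -3.0], [-0.8, -0.3], [-0.4, -0.3]]
[ 0.4845 -0.3517  0.1827]
[ 0.4728 -0.2615  0.05  ]
x -30 [[49, 44, -10, 63, -12, 95, -40], [61, 48, -34, 62, 2, 95, 129], [49, 42, -9, 58, -13, 102, -41], [60, 46, -34, 57, 1, 101, 128], [48, 41, -9, 51, -14, 109, -44], [59, 44, -34, 51, 0, 108, 126]]
x 0 [[40, 27, -9, 85, 4, 67, -51], [57, 31, -35, 85, 18, 69, 117], [40, 24, -9, 80, 3, 74, -51], [57, 28, -35, 80, 16, 76, 119], [40, 23, -9, 74, 3, 82, -51], [57, 26, -35, 73, 15, 83, 120]]
x 20 [[40, 21, -19, 99, 30, 54, -77], [49, 23, -33, 98, 36, 57, 98], [39, 17, -19, 94, 26, 60, -72], [50, 19, -33, 94, 32, 63, 103], [39, 15, -19, 88, 24, 68, -68], [50, 17, -33, 88, 29, 69, 107]]
x 40 [[39, 22, -31, 110, 64, 56, -112], [36, 21, -27, 110, 62, 55, 68], [52, 21, -48, 106, 62, 65, -106], [37, 16, -28, 106, 56, 59, 77], [55, 17, -50, 101, 57, 68, -98]
[... 945 characters left out ...]
-4, 95, 21, 59, -158], [41, 15, -21, 88, 25, 68, 20], [31, 14, -8, 89, 20, 66, -155]]
y 40 [[41, 22, -34, 110, 65, 58, -23], [-27, 26, 54, 112, 25, 33, -172], [40, 17, -32, 106, 57, 59, -13], [-36, 24, 65, 109, 17, 39, -162], [36, 12, -26, 101, 50, 62, -4], [-38, 18, 65, 104, 22, 48, -162]]
y 60 [[31, 30, -34, 117, 88, 74, -49], [29, 29, -30, 117, 87, 72, 130], [36, 24, -38, 115, 83, 74, -41], [45, 28, -51, 115, 87, 81, 138], [39, 19, -42, 112, 79, 75, -32], [53, 26, -61, 111, 85, 84, 146]]
y 80 [[23, 44, -30, 120, 101, 97, -67], [-18, 41, 21, 121, 87, 65, 108], [29, 38, -38, 119, 100, 98, -59], [-18, 33, 21, 121, 86, 67, 117], [33, 31, -42, 118, 98, 96, -51], [-9, 24, 11, 120, 87, 73, 126]]
```

The fit puts the oven at (0.490, -0.397), yaw -82.6°, with the door about 23 mm up. Next I go round the front, high above the housings, to over the handle. There I check it with the wrist camera.

```bash
cat > h.py <<'E'
from f2 import *
from station import robot, fingers, vision, workorder, recognise
from scipy.spatial.transform import Rotation as R
import cv2
def ori(tilt,mode,half=0):
    t=np.radians(tilt); z=np.array([np.sin(t),0,-np.cos(t)])
    y=np.array([0,1,0]) if mode=="y" else np.array([np.cos(t),0,np.sin(t)])
    return list((R.from_euler('z',o[2])*R.from_matrix(np.c_[np.cross(y,z),y,z])*R.from_euler('z',half,degrees=True)).as_euler('xyz',degrees=True))
def W(x,y,z): return list(ow((x,y,z),o))
def shot(name):
    T=np.eye(4);T[:3,:3]=R.from_euler('xyz',robot.current_eef_rot(),degrees=True).as_matrix();T[:3,3]=robot.current_tool_pos()
    im=vision.grab_frame("wrist");k=vision.calibration("wrist");cv2.imwrite(f"pics/{name}.png",im[:,:,::-1])
    C=T@np.array(k["T_tool_cam"]);np.save(f"pics/{name}.npy",C);return im,C,np.array(k["mtx"])
def wproj(C,M,p):
    q=np.linalg.inv(C)@np.append(p,1);return np.array([M[0,0]*q[0]/-q[2]+M[0,2],M[1,1]*q[1]/q[2]+M[1,2]])
E
python3 - <<'E'
from h import *
e=ori(0,"x")
robot.move_to([.2,-.38,.40],robot.current_eef_rot()); 
robot.move_to(W(-.2,0,.40),e); fingers.gripper_to(.4)
robot.move_to(W(-.12,0,.36),e)
im,C,M=shot("w1"); print(vision.calibration("wrist"))
for p in [(-.046,.042,.16+o[5]),(-.046,-.042,.16+o[5]),(o[3]-.094,.032+o[4],.068),(o[3]-.094,-.032+o[4],.068),(-.146,.083,.036),(-.146,-.083,.036)]:
    u=wproj(C,M,ow(p,o));print(p,u.round(1)); cv2.circle(im,(int(round(u[0])),int(round(u[1]))),3,(255,0,0),1)
cv2.imwrite("pics/w1o.png",im[:,:,::-1]);print(robot.current_time_s(),robot.current_joint_positions())
E
```

```text
{'mtx': array([[409.32001133,   0.        , 326.78170878],
       [  0.        , 409.32001133, 231.17585821],
       [  0.        ,   0.        ,   1.        ]]), 'T_tool_cam': array([[-7.82096347e-04,  9.53134538e-01,  3.02545768e-01,
         7.67175854e-02],
       [ 9.99999694e-01,  7.52089890e-04,  2.15680617e-04,
        -2.81162317e-04],
       [-2.19689681e-05,  3.02545844e-01, -9.53134834e-01,
        -1.25023108e-01],
       [ 0.00000000e+00,  0.00000000e+00,  0.00000000e+00,
         1.00000000e+00]])}
(-0.046, 0.042, np.float64(0.18274953300434313)) [428.  149.7]
(-0.046, -0.042, np.float64(0.18274953300434313)) [420.3 257.8]
(np.float64(-0.13688654370431658), np.float64(0.028755433983640315), 0.068) [309.6 150.2]
(np.float64(-0.13688654370431658), np.float64(-0.03524456601635969), 0.068) [310.5 211.9]
(-0.146, 0.083, 0.036) [301.2  93.7]
(-0.146, -0.083, 0.036) [304.4 244.6]
4.3583 [ 44.20567065  17.64904498 -21.88210836  72.55686274   6.42050088
  91.01726817 -59.22698572]
```

View pics/w1o.png

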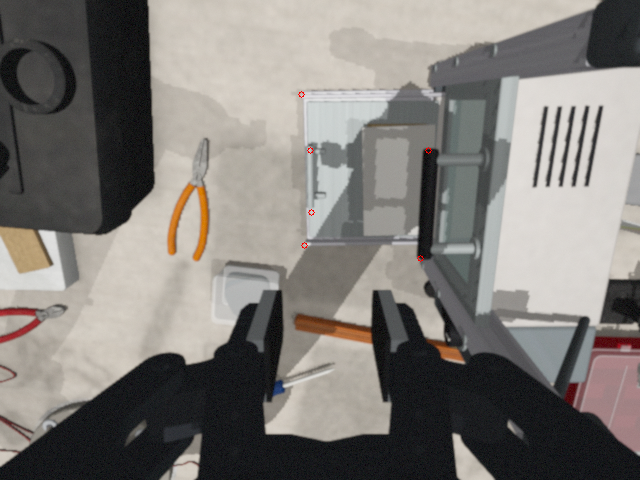

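The overlay matches the picture: the handle ends at about (430,150) and (424,258), within 1–2 mm of the fit, and the lip and shelf edges also agree. Next step is to grasp the handle and raise the door.

Run:
```python
from h import *
e=ori(0,"x")
robot.move_to(W(-.045,0,.30),e)
print("hit",robot.line_to(W(-.045,0,.182),f_stop=6)); print(robot.current_tool_pos(),W(-.045,0,.182))
fingers.gripper_to(0,40); print("gap",robot.current_finger_gap()*85, robot.current_gripper_force(),robot.current_contact_force())
print("top",robot.line_to(W(-.045,0,.284),velocity=.06,f_stop=18)); print(robot.current_tool_pos(),robot.current_contact_force(),robot.current_time_s())
robot.pause(.3)
im=vision.grab_frame("side");cv2.imwrite("pics/s2.png",cv2.resize(im[220:460,270:510,::-1],None,fx=2.5,fy=2.5))
```

```text
hit False
[ 0.485719   -0.35274664  0.18367529] [np.float64(0.48462787050878714), np.float64(-0.3526692421371797), np.float64(0.182)]
gap 10.298344562190827 38.98185431957245 [ 1.79980034 -2.03569782  1.92153966]
top True
[ 0.4855392  -0.3537656   0.27799223] [-0.06459374 -0.8917875   0.74223568] 7.5833
```

View pics/s2.png

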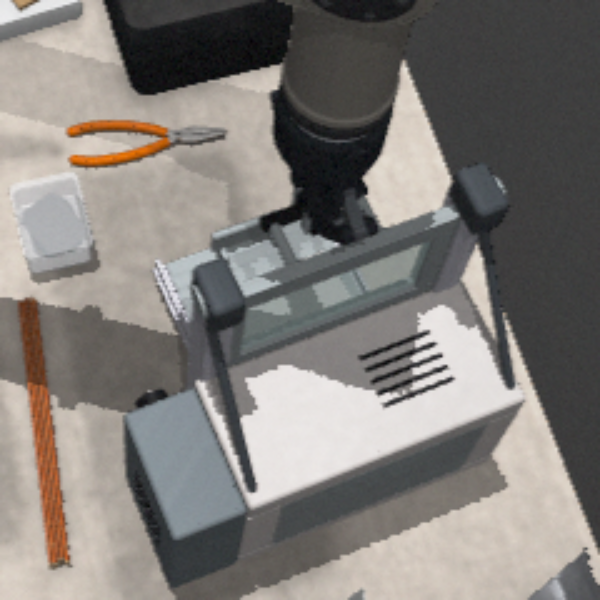

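The door is at the top: its upper rail is near housing height, and the lift ended on the stop at a handle z of about 0.279. Now I release it, come round to the lip with the tool leaning away from the oven, and push gently.

Run:
```python
from h import *
e=ori(30,"x"); e0=ori(0,"x")
fingers.gripper_to(.4)
robot.line_to(W(-.046,0,.33)); 
robot.move_to(W(-.20,-.002,.33),e0); fingers.gripper_to(0,40)
robot.move_to(W(-.20,-.002,.22),e); print(robot.current_joint_positions())
robot.line_to(W(-.19,-.002,.060),e,velocity=.12)
robot.pause(.2); print(robot.current_tool_pos(),robot.current_contact_force(),robot.current_time_s())
im=vision.grab_frame("side");cv2.imwrite("pics/s3.png",cv2.resize(im[200:440,270:510,::-1],None,fx=2.5,fy=2.5))
print(robot.line_to(W(-.15,-.002,.060),velocity=.02,f_stop=1.5)); p=robot.current_tool_pos();c=np.cos(o[2]);s=np.sin(o[2])
d=np.array(p[:2])-o[:2];print("x_o",c*d[0]+s*d[1],robot.current_contact_force(),robot.current_time_s())
```

```text
[  26.16502607   10.49852603  -28.04606029  108.31033185   39.04125486
   64.81406932 -101.93132113]
[ 0.46438608 -0.20916277  0.06056043] [0.02089686 0.36051677 0.19394162] 12.2083
True
x_o -0.15567289816863764 [ 0.59607335 -0.06118795  0.62215573] 13.8
```

View pics/s3.png

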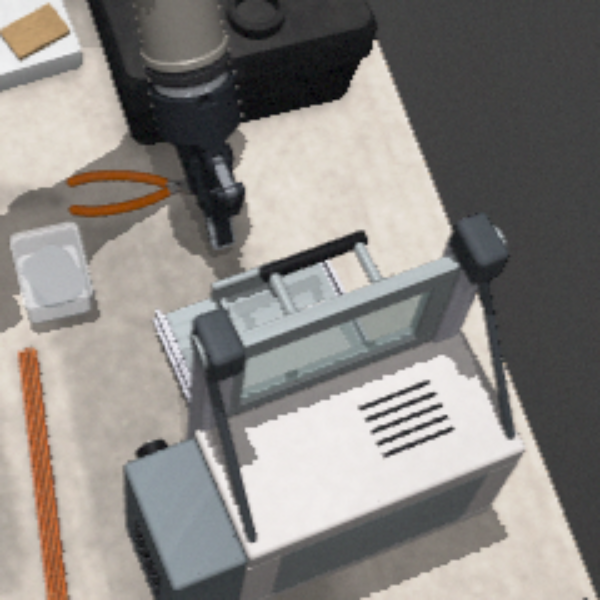

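The picture shows the door staying up and the fingers in front of the lip, clear of the pliers. Contact came at x -0.156, against -0.158 predicted. Pushing slowly now.

Run:
```python
from h import *
def xo():
    d=np.array(robot.current_tool_pos()[:2])-o[:2]; return round(float(np.cos(o[2])*d[0]+np.sin(o[2])*d[1]),4)
print(robot.line_to(W(-.072,-.002,.060),velocity=.022,f_stop=10),xo(),robot.current_contact_force(),robot.current_time_s())
robot.pause(.4)
a=vision.grab_frame("scene");b=vision.grab_frame("side")
cv2.imwrite("pics/4.png",np.hstack([cv2.resize(a[90:250,330:460,::-1],None,fx=3,fy=3),cv2.resize(b[270:430,320:450,::-1],None,fx=3,fy=3)]))
```

```text
False -0.0721 [-0.32366529  1.82247342 -1.19314029] 17.75
```

View pics/4.png

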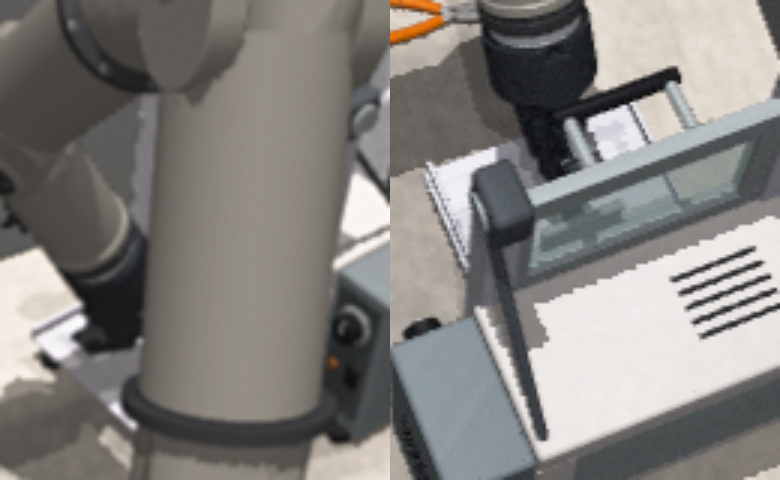

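The tray is most of the way in, but the sheet is hidden from both cameras. I'll push the last few millimetres to the stop very slowly, back off, and look in from the front with the wrist camera.

Run:
```python
from h import *
def xo():
    d=np.array(robot.current_tool_pos()[:2])-o[:2]; return round(float(np.cos(o[2])*d[0]+np.sin(o[2])*d[1]),4)
print(robot.line_to(W(-.052,-.002,.060),velocity=.010,f_stop=6),xo(),robot.current_contact_force(),robot.current_time_s())
robot.pause(.3); print(xo(),robot.current_contact_force())
robot.line_to(W(-.15,-.002,.065),velocity=.1)
robot.line_to(W(-.20,-.05,.15),velocity=.2)
im,C,M=shot("w5"); print(robot.current_time_s())
for p in [(-.044,.032+o[4],.068),(-.044,-.032+o[4],.068),(.015,.055,.081),(.015,-.055,.081)]: print(wproj(C,M,ow(p,o)).round(1))
```

```text
True -0.0572 [ 0.22726473 -0.11473596 -0.10638514] 19.8083
-0.0587 [-0.39365253  0.67565183  1.11086604]
21.9167
[477.5  98.1]
[466.8 196.8]
[560.5  56.5]
[534.3 217.9]
```

View pics/w5.png

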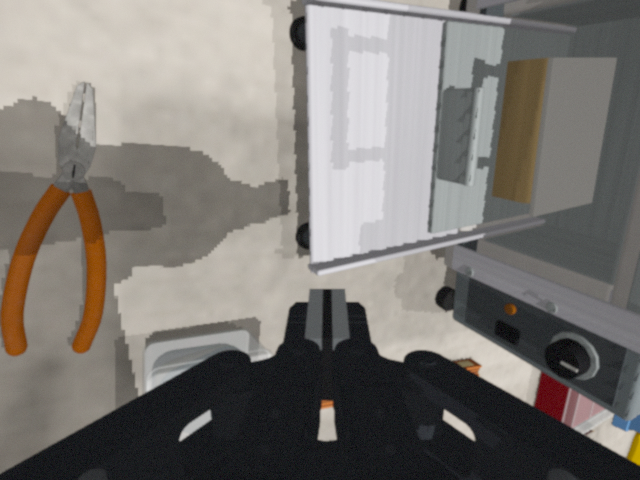

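The picture shows the lip at columns 472–480, where it should be at home. The sheet is flat on the former, with its front edge at about (552,57)–(530,210) and far edge at (617,58)–(598,208). I'll check these against the model.

Run:
```python
from fit import *
from f2 import o
from h import wproj
C=np.load("pics/w5.npy");M=np.array(vision.calibration("wrist")["mtx"])
P=lambda p:wproj(C,M,ow(p,o))
so=[((-.035,.055),(552,57)),((-.035,-.055),(530,210)),((.035,.055),(617,58)),((.035,-.055),(598,208))]
def f(v): # sheet x,y, tilt, (lip x,y)
    r=[P((v[0]+a*np.cos(v[2]),v[1]+b,.081-a*np.sin(v[2])))-np.array(u) for (a,b),u in so]
    r+= [P((v[3]-.091,v[4]+b,.068))-np.array(u) for b,u in((.032,(477,88)),(-.032,(470,185)))]
    return np.concatenate(r)
s=least_squares(f,[.05,0,0,.05,0]);print(s.x.round(4),s.fun.round(1))
for p in [(-.146,.083,.042),(-.146,-.083,.042)]:print(P(p).round())
```

```text
[ 0.0484  0.0016 -0.123   0.0473  0.0037] [ 1.4 -2.6 -1.7  4.7  6.1  0.7 -5.1 -1.9  2.  -1.5 -1.9  1.8]
[316. -11.]
[317. 278.]
```

The estimate puts the tray at about the stop (x 0.047 by vision; the 6 N stop and the 98 mm travel agree). The sheet is within about 2 mm of the crown. Next is closing the door by the handle.

Run:
```python
from h import *
e0=ori(0,"x")
robot.line_to(W(-.20,0,.25),velocity=.25)
robot.move_to(W(-.20,0,.34),e0); fingers.gripper_to(.4)
robot.move_to(W(-.045,0,.335),e0)
print("hit",robot.line_to(W(-.045,0,.278),velocity=.1,f_stop=6),robot.current_tool_pos())
fingers.gripper_to(0,40); print("gap",robot.current_finger_gap()*85)
print("shut",robot.line_to(W(-.045,0,.150),velocity=.05,f_stop=14),robot.current_tool_pos(),robot.current_contact_force(),robot.current_time_s())
robot.pause(.2);print(robot.current_tool_pos(),robot.current_contact_force())
```

```text
hit False [ 0.48510305 -0.35234007  0.27885777]
gap 10.422895505535296
shut True [ 0.48536796 -0.35380603  0.15934267] [-1.04317765  0.42542042  4.01145162] 27.375
[ 0.48535728 -0.35384897  0.15932718] [-1.86518902  2.44823403  6.31513914]
```

The door stopped at a TCP z of 0.1593, which is 119.5 mm of travel, so it is shut. Next I release, retreat, and take a final look through the glass.

Run:
```python
from h import *
e0=ori(0,"x")
fingers.gripper_to(.4)
robot.line_to(W(-.046,0,.27),velocity=.15)
robot.move_to(W(-.20,0,.27),e0); 
robot.move_to(W(-.24,0,.19),ori(30,"x")); robot.pause(.2)
im,C,M=shot("w6"); print(robot.current_time_s(),robot.current_contact_force())
for n,p in dict(h1=(-.046,.042,.16),h2=(-.046,-.042,.16),l1=(-.041,.036,.068),l2=(-.041,-.028,.068)).items():
    print(n,wproj(C,M,ow(p,o)).round(1))
```

```text
30.475 [-0.5267929   0.10136942  0.58584726]
h1 [577.7 160.4]
h2 [554.8 287.5]
l1 [463.9 153.9]
l2 [456.6 230.4]
```

View pics/w6.png

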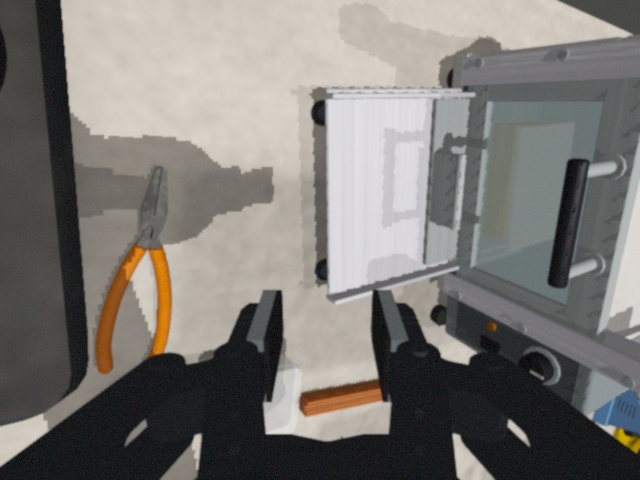

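The handle, at (577,160)–(557,286), matches the shut position. The lip at (462,152)–(456,230) matches home, and the sheet lies level on the former behind the glass. I'm handing in.

```bash
python3 -c "
from station import workorder; print(workorder.close_job())"
```

```text
the job is handed in; nothing more can be done
None
```

The job is handed in at about 30 s of the 54 s allowed: the door is shut, the tray is against its stop and the sheet is balanced on the former by my last picture, but the hand-in returned no verdict.

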